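# Refit the push-in knob of a table hob

### The arm

A 7-joint arm with a two-finger parallel gripper is mounted at the origin on a cart in front of the work surface, level with it; the furniture and walls round the work are solid. World frame = base frame: x ahead of the robot, y to its left, z up, the work surface at z = 0. Lengths are in m, angles in rad, forces in N, time in s.
With the tool pointing down it reaches from about 0.35 to 0.9 m from the base axis. Payload 7.2 kg.
Tool frame: the origin (TCP) lies midway between the tips of the shut fingers; the grasp point (between the pads) lies 19 mm behind it; z points along the fingers, y is the line along which they close (so a half turn about z gives the same grasp; the last joint's range is limited). The gripper opens to 88 mm and grips with 3 to 60 N. Pads are 20 mm wide; open, the fingers measure 115 mm over their backs; the gripper's body (75 mm by 178 mm) begins 61 mm behind the grasp point.
Start: joints at [-1.374, 0.411, -0.013, 1.596, 0.006, 1.134, -0.082], TCP at [0.164, 0.603, 0.223] pointing down, gripper open.
Joint ranges: [-2.95, 2.95], [-0.29, 1.99], [-1.47, 1.44], [0.14, 2.54], [-1.03, 4.17], [0.13, 1.85], [-2.86, 2.86]. Speed limits (rad/s): [2.39, 2.39, 3.01, 3.01, 3.14, 3.14, 3.14].

### API

Orientations are given as a unit quaternion [w, x, y, z].
In Python, from workcell import bot, jaws, inverse_kinematics, imaging, close_job, get_t, get_joint_positions, get_qvel, get_effort, get_ee_pos, get_eef_rot, get_ft_force, get_ft_torque, get_opening, get_grip_force gives the robot as it stands. Calls block until the motion is done:
- bot.move_ptp(position, orientation): joint-space move of the TCP to a pose.
- bot.line_to(position, max_speed=0.15, ori=None, contact_N=None): straight line of the TCP; ori=None keeps the orientation; max_speed is the mean speed in m/s. With contact_N (N) it stops when the force on the tool has changed by that much, and returns True; else False.
- bot.move_j(angles): joint-space move.
- jaws.move_gripper(opening, grip_force=None): opening from 0.0 (shut) to 1.0 (fully open); grip_force is the grip in N (None keeps the last); returns when the fingers have stopped.
- bot.sleep(seconds).
- inverse_kinematics(position, orientation): joint angles nearest the present ones, or None.
- imaging.grab_frame(name): name is "scene" or "top" or "wrist"; returns the picture (400x640x3 uint8, blue, green, red); there is no depth.
- imaging.camera_model(name): a dict with "K" (3x3 intrinsics, pixels), "pose" (4x4, takes a point from camera to world coordinates); the wrist camera has in their place "T_tool_cam" (4x4, takes a point from camera to tool coordinates, whose origin is the TCP and whose axes are the flange's). Camera axes: x right, y down, z forward; pixel columns grow to the right and rows downward; lengths in m; the calibration is good to about 2 mm. A picture is of the moment at which its call begins: read the wrist's pose just before it. camera_model takes no time and is no camera call.
A pose or a line that the arm cannot do raises bot.Unreachable and nothing moves.
- close_job(): hands the job in; it is judged then, once.
Readings, each from a call of its own:
- get_t(): time.
- get_joint_positions(): joint angles.
- get_qvel(): joint speeds.
- get_effort(): joint torques, N m.
- get_ee_pos(): TCP position.
- get_eef_rot(): TCP orientation.
- get_ft_force(): force on the tool from outside, world axes, zero at the start.
- get_ft_torque(): the same for the moment, N m.
- get_opening(): opening from 0.0 (shut) to 1.0 (fully open).
- get_grip_force(): force on a finger pad.
Only numpy, scipy, OpenCV 4.12 (cv2) and the standard library are available. Lean on these libraries where they do the work, as an engineer would, in place of code of your own. Each camera call takes 0.05 s, during which the arm holds its last target. There are 200 camera calls.

### The job

Unlock the small table hob by sliding its transport lock all the way to the end stop on the left, which uncovers the control spindle. Then take the loose black control knob, turn it to match the D-shaped spindle, push it fully home and press it in against its spring as far as it goes. Finish while still holding the knob pressed in: do not let go or ease off; leave the salt shaker, garlic and spice jar where they stand.

Things in the scene. Friction and masses are not known exactly. Their poses are not given: they have to be found in the camera images.
- hob: Fixed one-burner table hob, white with a steel top, 230 (x) x 180 (y) x 45 mm high; origin at the centre of its underside, z up. Control strip on its -x side (nearest the robot), burner with pan support (to 72 mm above the worktop) on its +x side. The spindle stands on the steel top at (-75, -35) mm in this frame. The lock slides along this frame's +y (the robot's left).
- lock (a joint): Transport lock: plain grey hood over the spindle, slides along the hob's +y. 0 = over the spindle, 0.060 m = at the left end stop, spindle free. Starts between 0 and 0.012. Friction about 2.5 N; stays where it is left.
- lock_grip (a point): Centre of the lock's finger grip: upright fin on the hood, 12 mm thick (hob's y), 36 mm long (hob's x), 22 mm high. This point is 11 mm below the fin's top, 10 mm above the hood's roof, 91 mm above the worktop. Hood 42 (x) x 40 (y) mm. Axes as the hob's.
- spindle_top (a point): Centre of the top of the steel D-shaft, on its axis, 72 mm above the worktop (27 above the steel top) when not pressed. 16 mm diameter, one flat 4.5 mm from the axis facing this frame's +x; top edge bevelled 2.5 mm. Flange at its foot has a nib (to 22 mm out) on the flat's side. Turned up to 0.45 rad either way from the hob's x at the start; stiff to turn (0.25 N m).
- spindle (a joint): How far the shaft is pressed in: 0 = out, 0.006 m = fully in (stop). Spring: 2.4 N to start, 7.2 N fully in; comes out again when let go.
- knob: Loose black control knob, upright on the worktop, bore down, about 60 g. Origin at the centre of its underside, z up. Round skirt 48 mm diameter, 20 mm high; on it a grip bar 12 mm thick (y), 42 mm long (x), 20 to 44 mm above the underside. A pointer nib on the skirt reaches 30.5 mm from the axis at +x. Starts within 0.7 rad of pointing away from the robot (world +x).
- knob_bore (a point): Centre of the end of the knob's D bore, 16 mm above its underside; axes as the knob's. Bore 17.6 mm diameter, flat 5.3 mm from the axis at +x (pointer side), mouth bevelled 2 mm. Fits only with the knob's +x along the shaft's +x. Home: this point meets spindle_top, the knob's underside 11 mm above the steel top.
- salt_shaker: Salt shaker, 44 mm diameter, 90 mm high, white foot and grey cap, loose; origin under its centre. Bystander. It and the knob may have swapped places.
- garlic: Garlic bulb, 56 mm, loose; origin under its centre. Bystander.
- spice_jar: Small spice jar with a dark cap, 41 mm diameter, 105 mm high, loose; origin under its centre. Bystander.
Things that resemble listed ones, but are neither listed nor needed, are in the scene too. Of the things that look like the knob, the middle-sized one is meant.

How it is judged:
By the outcome, as a careful person would: the job done as asked, in the order asked, and still so for the second after the job is handed in, while the arm keeps its last pose, push and grip.
It also fails if it takes over 51 s, if anything falls off the work surface, if the arm or the gripper's body presses on something with over 40 N, if the wrist force passes 120 N, or if a joint passes its speed limit or range.

## Working session

There is one attempt and no reset: what is moved stays moved. The work goes in short steps, each a Python script; the robot and the scene stay as the last script left them, time stands still between calls to the robot, and variables do not carry over. Pictures are saved under pics/ and viewed, at most 10 in all, crops included, and the job is handed in when it is done.

```bash
mkdir -p pics; ls; python3 - <<'E'
from workcell import *
import cv2,numpy as np
for n in("scene","top"):
    im=imaging.grab_frame(n); cv2.imwrite(f"pics/{n}0.png",im)
    m=imaging.camera_model(n); print(n,np.round(m["K"],1).tolist(),np.round(m["pose"],4).tolist())
m=imaging.camera_model("wrist");print({k:np.round(v,4).tolist() for k,v in m.items() if k in("K","T_tool_cam")})
print(get_t(),get_ee_pos(),get_eef_rot(),get_opening(),get_ft_force())
E
```

```text
pics
scene [[380.9, 0.0, 314.8], [0.0, 380.9, 199.7], [0.0, 0.0, 1.0]] [[0.8123, -0.395, 0.4291, 0.1812], [-0.5831, -0.5359, 0.6106, -0.6211], [-0.0112, -0.7462, -0.6656, 0.6614], [0.0, 0.0, 0.0, 1.0]]
top [[483.0, 0.0, 326.7], [0.0, 483.0, 198.8], [0.0, 0.0, 1.0]] [[-0.0799, -0.9762, 0.2018, 0.395], [-0.9968, 0.0774, -0.0206, -0.0999], [0.0045, -0.2028, -0.9792, 0.9785], [0.0, 0.0, 0.0, 1.0]]
{'K': [[304.3143, 0.0, 319.7865], [0.0, 304.3143, 200.3765], [0.0, 0.0, 1.0]], 'T_tool_cam': [[-0.0005, -0.9678, -0.2518, 0.0685], [1.0, -0.0005, -0.0003, -0.0006], [0.0001, -0.2518, 0.9678, -0.1613], [0.0, 0.0, 0.0, 1.0]]}
0.1 [0.16353186 0.602789   0.22190695] [-3.60763173e-05  1.32016734e-01  9.91247236e-01 -7.05693265e-04] 1.0015439526869179 [-0.11636631 -0.37932957 -0.18762556]
```

View pics/top0.png

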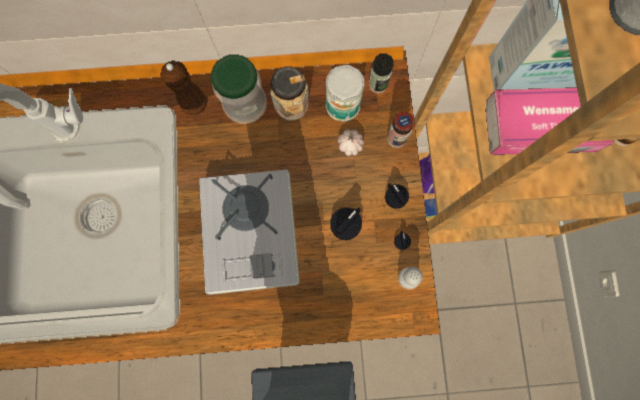

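View pics/scene0.png

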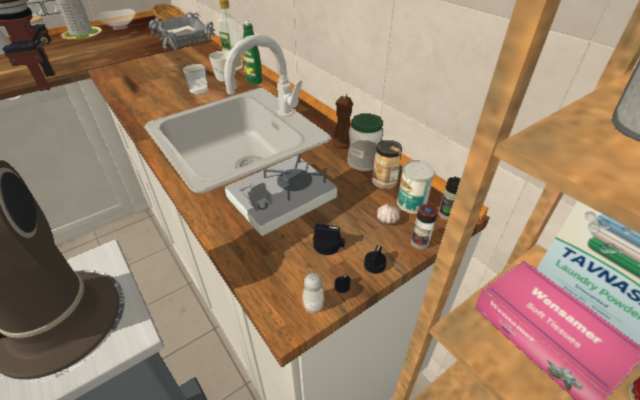

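Top view candidates for the knob are at (346,223) large, (397,196) middle and (402,241) small. The middle-sized one at (397,196) fits the description, and I'll confirm it in an enlarged crop.

```bash
cat > h.py <<'E'
from workcell import *
import cv2,numpy as np
from scipy.spatial.transform import Rotation as R
def cam(n,tcp=None):
    m=imaging.camera_model(n)
    if n!="wrist": return m["K"],np.array(m["pose"])
    T=np.eye(4); p,q=tcp; T[:3,3]=p; T[:3,:3]=R.from_quat(q,scalar_first=True).as_matrix()
    return m["K"],T@np.array(m["T_tool_cam"])
def px2w(c,uv,z):
    K,P=c; d=P[:3,:3]@np.linalg.solve(K,[*uv,1]); return P[:3,3]+d*(z-P[2,3])/d[2]
def w2px(c,X):
    K,P=c; v=K@(P[:3,:3].T@(np.asarray(X)-P[:3,3])); return v[:2]/v[2]
def down(yaw): # tool z down; tool y (closing line) at world angle yaw+90deg, tool x at yaw
    return (R.from_euler('z',yaw)*R.from_euler('x',np.pi)).as_quat(scalar_first=True)
E
python3 - <<'E'
from h import *
c=cam("top")
for n,uv,z in[("big",(346,223),.03),("mid",(397,196),.03),("small",(402,241),.02),("salt",(410,278),.07),("hobLL",(205,294),.045),("hobLR",(299,288),.045),("hobUR",(290,171),.045),("hobUL",(200,178),.045),("lock",(263,265),.09),("tablecorner",(438,333),0),("post",(432,230),0)]:
    print(n,px2w(c,uv,z).round(4))
im=cv2.imread("pics/top0.png")
a=cv2.resize(im[170:290,320:440],None,fx=4.9,fy=4.9,interpolation=cv2.INTER_CUBIC)[:588]
cv2.imwrite("pics/k1.png",a)
E
```

```text
big [ 0.5385 -0.1542  0.03  ]
mid [ 0.585  -0.2612  0.03  ]
small [ 0.4951 -0.2628  0.02  ]
salt [ 0.4201 -0.2614  0.07  ]
hobLL [0.422  0.1249 0.045 ]
hobLR [ 0.4189 -0.0533  0.045 ]
hobUR [ 0.6496 -0.0511  0.045 ]
hobUL [0.6494 0.1283 0.045 ]
lock [0.4642 0.0071 0.09  ]
tablecorner [ 0.3119 -0.3164  0.    ]
post [ 0.5147 -0.3299  0.    ]
```

View pics/k1.png

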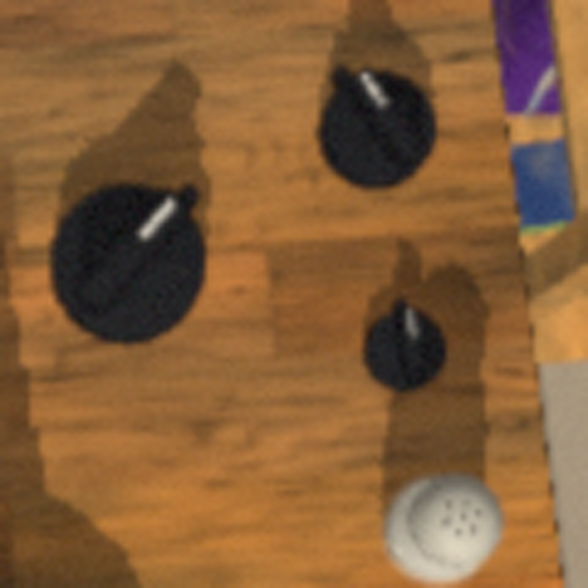

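The crop shows skirts of about 62 mm (crop (128,262)), 47 mm (crop (378,129)) and 32 mm (crop (404,350)). The 47 mm one matches the 48 mm skirt, so it is the target, with its nib at crop (340,76). Next I check clearance to the shelf post and take wrist views of the hob.

```bash
python3 - <<'E'
from h import *
t,s=cam("top"),cam("scene")
def plane(c,a,b):
    K,P=c; d=[P[:3,:3]@np.linalg.solve(K,[*p,1]) for p in(a,b)]
    n=np.cross(*d); n/=np.linalg.norm(n); return n,n@P[:3,3]
def vert(p1,p2): # xy at z=.1 of vertical line
    A=np.array([p1[0],p2[0],[0,0,1]]); X=np.linalg.solve(A,[p1[1],p2[1],.1]); 
    return X.round(3),np.cross(p1[0],p2[0]).round(3)
ps=plane(s,(420,340),(543,0)); ps2=plane(s,(410,385),(572,0))
for a,b in(((430,240),(640,85)),((440,205),(585,80)),((412,130),(475,0)),((425,115),(493,0))):
    print(vert(plane(t,a,b),ps),vert(plane(t,a,b),ps2))
c=t; o=np.array([320,170]); f=lambda u,v:(u/4.9+320-.4,v/4.9+170-.4)
k=px2w(c,f(378,129),.018); n=px2w(c,f(340,76),.016); print(k,n,np.arctan2(*(n-k)[1::-1]),np.hypot(*(n-k)[:2]))
for p,y in(([.47,.02,.32],0),):
    bot.move_ptp(p,down(y)); tc=(get_ee_pos(),get_eef_rot()); cv2.imwrite("pics/w1.png",imaging.grab_frame("wrist")); print(tc,get_t(),get_joint_positions())
E
```

```text
(array([ 0.564, -0.432,  0.1  ]), array([0.031, 0.007, 0.995])) (array([ 0.573, -0.447,  0.1  ]), array([ 0.038, -0.005,  0.988]))
(array([ 0.608, -0.411,  0.1  ]), array([ 0.012, -0.002,  0.985])) (array([ 0.619, -0.427,  0.1  ]), array([ 0.019, -0.012,  0.974]))
(array([ 0.768, -0.334,  0.1  ]), array([0.016, 0.001, 0.835])) (array([ 0.799, -0.353,  0.1  ]), array([ 0.026, -0.006,  0.804]))
(array([ 0.754, -0.341,  0.1  ]), array([-0.007, -0.011,  0.876])) (array([ 0.781, -0.36 ,  0.1  ]), array([ 0.003, -0.017,  0.849]))
[ 0.58758601 -0.26270757  0.018     ] [ 0.61176963 -0.24967641  0.016     ] 0.4942365621911615 0.02747104921155082
(array([0.47009092, 0.02089459, 0.31989355]), array([ 1.19975037e-04,  9.99999460e-01,  1.03065912e-03, -5.71477447e-05])) 2.5167 [-0.91261868  0.04911568  0.81533565  1.84876725 -0.03723475  1.25956636
 -1.6552933 ]
```

View pics/w1.png

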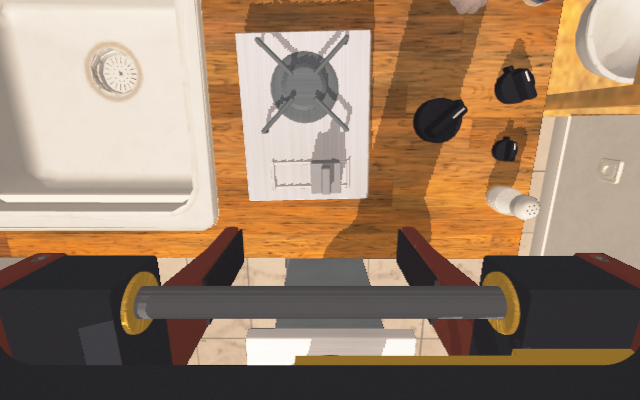

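The wrist view shows the hob corners near (236,33), (370,29), (369,197) and (249,201), with the lock hood around (327,177). I enlarge it to measure.

```bash
python3 - <<'E'
from h import *
im=cv2.imread("pics/w1.png")
a=cv2.resize(im[140:210,240:380],None,fx=5.5,fy=5.5,interpolation=cv2.INTER_CUBIC)
cv2.imwrite("pics/w1c.png",a)
tc=(get_ee_pos(),get_eef_rot()); c=cam("wrist",tc)
for p in((236,33),(369.5,29),(369,197),(249,201)): print(px2w(c,p,.045).round(4))
E
```

```text
[0.6485 0.1289 0.045 ]
[ 0.6535 -0.0437  0.045 ]
[ 0.4299 -0.0526  0.045 ]
[0.4235 0.125  0.045 ]
```

View pics/w1c.png

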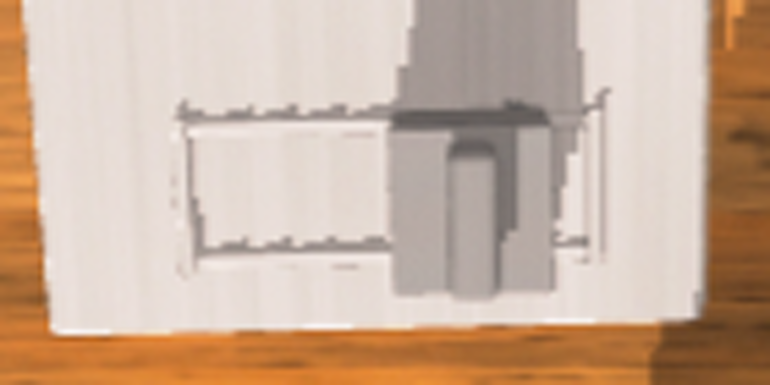

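```bash
python3 - <<'E'
from h import *
c=cam("wrist",(get_ee_pos(),get_eef_rot()))
f=lambda u,v:(240+u/5.5-.4,140+v/5.5-.4)
print("corners",[px2w(c,f(*p),.045).round(4) for p in((52,333),(703,318))])
print("fin corners",[px2w(c,f(*p),.102).round(4) for p in((451,157),(497,157),(497,297),(453,297))])
print("hood",[px2w(c,f(*p),.081).round(4) for p in((392,130),(548,127),(553,290),(394,293))])
t=cam("top")
# least-squares hob fit from both views
from scipy.optimize import least_squares
loc=np.array([[115,90],[115,-90],[-115,-90],[-115,90]])/1e3
T=[px2w(t,p,.045)[:2] for p in((200,178),(290,171),(298.5,288),(205,294))]
W=[px2w(c,p,.045)[:2] for p in((236,33),(369.5,29),f(703,318),f(52,333))]
def fit(Q):
    g=lambda x:(np.array(Q)-(loc@np.array([[np.cos(x[2]),np.sin(x[2])],[-np.sin(x[2]),np.cos(x[2])]])+x[:2])).ravel()
    r=least_squares(g,[.53,.04,0]); return r.x.round(4),np.abs(r.fun).max().round(4)
def sp(x): a=x[2]; return np.array(x[:2])+R.from_euler('z',a).as_matrix()[:2,:2]@[-.075,-.035]
for Q in(T,W): r=fit(Q); print(r,sp(r[0]))
E
```

```text
corners [array([0.4248, 0.1249, 0.045 ]), array([ 0.4292, -0.0503,  0.045 ])]
fin corners [array([0.4813, 0.0179, 0.102 ]), array([0.4813, 0.0075, 0.102 ]), array([0.4485, 0.0071, 0.102 ]), array([0.4485, 0.0174, 0.102 ])]
hood [array([0.4846, 0.032 , 0.081 ]), array([ 0.4854, -0.0054,  0.081 ]), array([ 0.4453, -0.0073,  0.081 ]), array([0.4445, 0.0317, 0.081 ])]
(array([0.535 , 0.0374, 0.0033]), np.float64(0.0023)) [0.46011591 0.00215269]
(array([0.539 , 0.04  , 0.0249]), np.float64(0.0038)) [0.46489466 0.00314354]
```

```bash
python3 - <<'E'
from h import *
q=down(0.015)
print(get_ft_force())
bot.move_ptp([.465,.0125,.14],q)
bot.sleep(.1); print("free",get_ft_force())
print(bot.line_to([.465,.0125,.086],.12,contact_N=10),get_ft_force(),get_ee_pos())
jaws.move_gripper(0.0,15); print("op",get_opening()*88,get_grip_force(),get_ft_force())
p=get_ee_pos(); a=.015; d=np.array([-np.sin(a),np.cos(a),0])
hit=bot.line_to(p+.065*d,.05,contact_N=14)
print(hit,get_ee_pos()-p,get_ft_force()); bot.sleep(.1); print(get_ee_pos(),get_ft_force(),get_t())
E
```

```text
[-0.39275878  0.06513136  0.29235418]
free [-0.13401251  0.09203935 -0.12549925]
False [-0.10543912  0.37398237  0.01813691] [0.46546821 0.01237721 0.08656634]
op 11.782305196246682 14.991717785596848 [-0.11202098  0.31080087  0.5867    ]
True [-1.31131392e-03  5.17683997e-02 -2.98986389e-05] [-1.07768713 -5.11606313  4.9696146 ]
[0.46370989 0.06434954 0.08596354] [-0.64188606 -3.06649214  5.21754559] 6.1917
```

```bash
python3 - <<'E'
from h import *
p=get_ee_pos(); a=.015; d=np.array([-np.sin(a),np.cos(a),0])
print(bot.line_to(p+.012*d,.03,contact_N=22),get_ee_pos()-p,get_ft_force()); bot.sleep(.2); print(get_ee_pos(),get_ft_force(),get_t())
jaws.move_gripper(.5); p=get_ee_pos(); print(p)
bot.line_to([p[0],p[1],.16],.2)
bot.move_ptp([.40,.01,.22],down(0))
tc=(get_ee_pos(),get_eef_rot()); cv2.imwrite("pics/w2.png",imaging.grab_frame("wrist")); np.save("tc2.npy",np.hstack(tc)); print(tc,get_t())
im=cv2.imread("pics/w2.png"); c=cam("wrist",tc); u,v=w2px(c,[.465,.03,.06]).astype(int); print(u,v)
u0,v0=max(0,u-80),max(0,v-55); print(u0,v0)
cv2.imwrite("pics/w2c.png",cv2.resize(im[v0:v0+110,u0:u0+160],None,fx=5,fy=5,interpolation=cv2.INTER_CUBIC))
E
```

```text
True [ 2.14475236e-06 -2.38912775e-06 -1.84627331e-05] [-0.07612813 -4.32252775  4.30691354]
[0.46365373 0.06429223 0.08591351] [ 0.25434256 -2.82157138  4.66901387] 6.6917
[0.46272487 0.06368857 0.0854848 ]
(array([0.39944349, 0.01054487, 0.21950084]), array([-8.45610598e-04,  9.99999594e-01,  2.87798607e-04, -1.17167724e-04])) 8.4333
300 123
220 68
```

View pics/w2c.png

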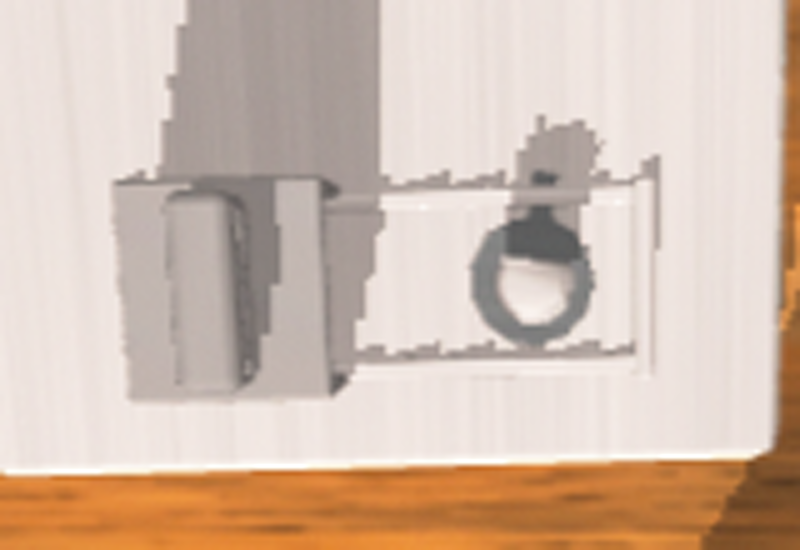

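The crop shows the lock hood moved left with its fin top near crop (205,290). The spindle is uncovered: flange ring centre near (532,283), nib tip near (542,178), flat facing up the image.

```bash
python3 - <<'E'
from h import *
a=np.load("tc2.npy"); c=cam("wrist",(a[:3],a[3:]))
f=lambda u,v:(220+u/5-.4,68+v/5-.4)
for z in(.046,.049):
    o=px2w(c,f(532,283),z);n=px2w(c,f(542,177),z); print("flange",o,n,np.hypot(*(n-o)[:2]),np.arctan2(*(n-o)[1::-1]))
r=px2w(c,f(592,283),.048);l=px2w(c,f(472,283),.048);print("flange dia",r-l)
print("top by bottom edge/left/right of shaft (z=.07)",[px2w(c,f(*p),.0695).round(4) for p in((535,326),(500,290),(573,290),(540,262))])
print("fin",[px2w(c,f(*p),.102).round(4) for p in((170,200),(225,197),(238,390),(180,392))])
print("corner near", [px2w(c,f(*p),.045).round(4) for p in((5,472),(772,456),(780,10))])
# go higher-res over spindle
bot.move_ptp([.40,-.005,.15],down(0)); tc=(get_ee_pos(),get_eef_rot()); np.save("tc3.npy",np.hstack(tc)); im=imaging.grab_frame("wrist"); cv2.imwrite("pics/w3.png",im)
c=cam("wrist",tc);u,v=w2px(c,[.462,.003,.06]).astype(int); u0,v0=u-45,max(0,v-45);print(u0,v0,get_t())
cv2.imwrite("pics/w3c.png",cv2.resize(im[v0:v0+75,u0:u0+90],None,fx=8,fy=8,interpolation=cv2.INTER_CUBIC))
E
```

```text
flange [0.46457243 0.00361442 0.046     ] [0.48615238 0.00162908 0.046     ] 0.02167107932504188 -0.0917409035564518
flange [0.46460495 0.00366866 0.049     ] [0.48599152 0.00170112 0.049     ] 0.021476886372923203 -0.09174090355645181
flange dia [ 2.24053960e-06 -2.54597819e-02  0.00000000e+00]
top by bottom edge/left/right of shaft (z=.07) [array([0.4565, 0.0034, 0.0695]), array([0.4635, 0.0104, 0.0695]), array([ 0.4635, -0.0041,  0.0695]), array([0.4689, 0.0025, 0.0695])]
fin [array([0.4793, 0.0682, 0.102 ]), array([0.4798, 0.0585, 0.102 ]), array([0.4464, 0.0577, 0.102 ]), array([0.446 , 0.0682, 0.102 ])]
corner near [array([0.424 , 0.1198, 0.045 ]), array([ 0.4276, -0.0494,  0.045 ]), array([ 0.5189, -0.047 ,  0.045 ])]
262 83 8.875
```

View pics/w3c.png

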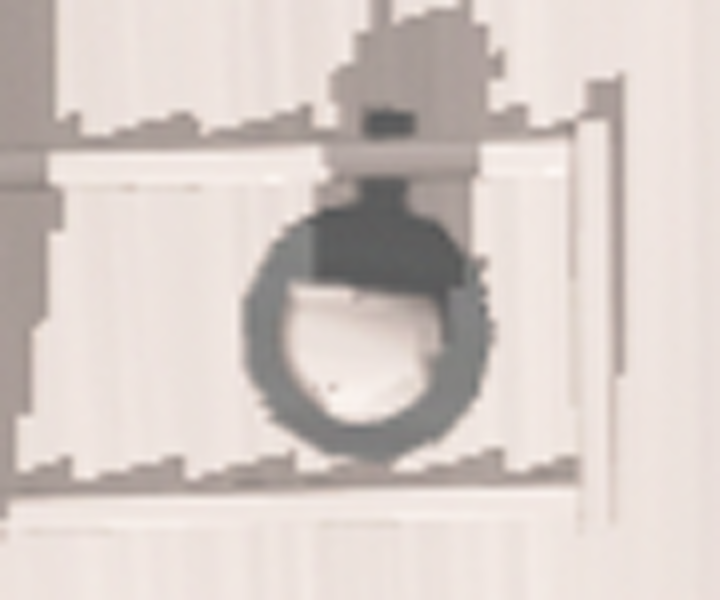

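Ring centre is at crop (368,332), nib tip at (390,112), and the flat edge runs (288,284) to (445,298). The fin now sits about 60 mm left of the spindle, so the lock is at its end stop. Next I look at the knob from above.

```bash
python3 - <<'E'
from h import *
a=np.load("tc3.npy"); c=cam("wrist",(a[:3],a[3:]))
f=lambda u,v:(262+u/8-.44,83+v/8-.44)
o=px2w(c,f(368,332),.048);n=px2w(c,f(390,112),.048);m=px2w(c,f(383,195),.048); print("flange",o,np.hypot(*(n-o)[:2]),[np.arctan2(*(w-o)[1::-1]) for w in(n,m)])
e=px2w(c,f(288,284),.072);g=px2w(c,f(445,298),.072);print("flat",e,g,np.arctan2(*(g-e)[1::-1])+np.pi/2)
print("shaft back",px2w(c,f(360,422),.0695))
bot.line_to([.40,-.005,.22],.25)
bot.move_ptp([.525,-.262,.16],down(0)); tc=(get_ee_pos(),get_eef_rot()); np.save("tc4.npy",np.hstack(tc)); im=imaging.grab_frame("wrist"); cv2.imwrite("pics/w4.png",im)
c=cam("wrist",tc);u,v=w2px(c,[.588,-.262,.03]).astype(int); u0,v0=u-65,max(0,v-50);print(u0,v0,get_t(),get_joint_positions())
cv2.imwrite("pics/w4c.png",cv2.resize(im[v0:v0+98,u0:u0+130],None,fx=6,fy=6,interpolation=cv2.INTER_CUBIC))
E
```

```text
flange [0.46509949 0.00346797 0.048     ] 0.021950041974949694 [np.float64(-0.11478140437950624), np.float64(-0.12442692092513548)]
flat [0.46984468 0.01013815 0.072     ] [ 0.46853842 -0.00468578  0.072     ] -0.08789135848103458
shaft back [0.45694628 0.00360062 0.0695    ]
255 76 10.4833 [-0.22065647  0.51576607  0.83804201  1.80324523 -0.44477703  1.0230422
 -0.77776373]
```

View pics/w4c.png

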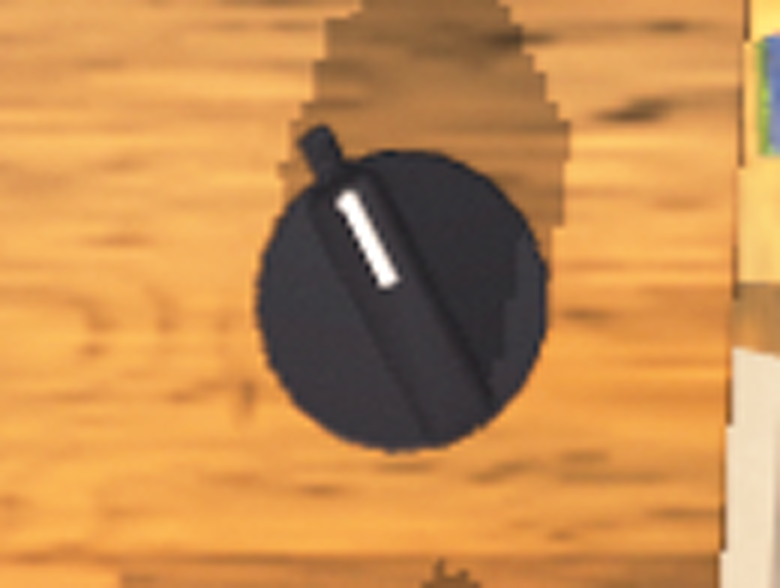

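The crop shows the skirt centred near (402,300). The white line runs (347,193) to (389,283) and the nib is at (318,135), giving a yaw of about 0.45. I grasp the bar, lift, and go to the spindle.

```bash
python3 - <<'E'
from h import *
a=np.load("tc4.npy"); c=cam("wrist",(a[:3],a[3:])); f=lambda u,v:(255+u/6-.42,76+v/6-.42)
k=px2w(c,f(402,300),.018); print("knob",k,[px2w(c,f(*p),.018) for p in((256,300),(548,300))])
e=[px2w(c,f(*p),.044) for p in((347,193),(389,283))]; yaw=np.arctan2(*(e[0]-e[1])[1::-1]); n=px2w(c,f(318,130),.012); print("yaw",yaw,np.arctan2(*(n-k)[1::-1]),np.hypot(*(n-k)[:2]))
yaw=.455; q=down(yaw)
bot.move_ptp([k[0],k[1],.10],q); bot.sleep(.1); print(get_ft_force(),get_ee_pos())
print(bot.line_to([k[0],k[1],.0245],.1,contact_N=8),get_ee_pos())
jaws.move_gripper(0.0,30); print("op",get_opening()*88,get_grip_force(),get_ee_pos(),get_ft_force(),R.from_quat(get_eef_rot(),scalar_first=True).as_matrix()[:,0])
bot.line_to([k[0],k[1],.16],.15); print(get_ft_force(),get_opening()*88,get_t())
E
```

```text
knob [ 0.5889801  -0.26303501  0.018     ] [array([ 0.58897852, -0.23951667,  0.018     ]), array([ 0.58898167, -0.28655037,  0.018     ])]
yaw 0.44862121774167707 0.4724597645733375 0.029666269960244275
[-0.34354832  0.110664   -0.11659727] [ 0.58887515 -0.2628687   0.1014256 ]
False [ 0.58928857 -0.26344248  0.02497181]
op 12.062849679493876 29.999832808971405 [ 0.58908063 -0.26300408  0.02469486] [-0.10628185  0.52356788  1.90555515] [8.98243507e-01 4.39498059e-01 2.40745389e-04]
[-0.7626987  -0.22760299 -0.39977788] 11.839159067928422 13.6
```

```bash
python3 - <<'E'
from h import *
q=down(-.10); x,y=.465,.0035
bot.move_ptp([x,y,.135],q); bot.sleep(.1); print(get_ee_pos(),get_ft_force(),get_opening()*88,get_joint_positions()[6])
hit=bot.line_to([x,y,.083],.05,contact_N=8); print(hit,get_ee_pos(),get_ft_force(),get_ft_torque(),get_t())
E
```

```text
[0.46582755 0.00238973 0.13522081] [ 0.70832766  0.70449433 -0.40521519] 11.89770564084302 -1.4037492066724468
False [0.46508209 0.00345278 0.08317407] [-0.4624806   0.30881533 -0.5658546 ] [ 0.05252833  0.08645869 -0.03804268] 16.025
```

It slid onto the shaft without resistance. Now I press it to the stop.

```bash
python3 - <<'E'
from h import *
x,y=.465,.0035
for z in(.0815,.0795,.0775,.0760):
    hit=bot.line_to([x,y,z],.03,contact_N=25); bot.sleep(.1); print(hit,get_ee_pos().round(5),get_ft_force().round(2),get_opening()*88)
E
```

```text
False [0.46503 0.00351 0.08156] [ 0.7   1.65 -1.38] 11.668025930728529
False [0.46524 0.00351 0.07964] [0.32 1.28 2.31] 11.552324089215848
False [0.46521 0.00346 0.07761] [ 0.67 -0.12  2.61] 11.630397112658372
False [0.46521 0.00349 0.07609] [ 1.06 -0.56  5.57] 12.30941685447196
```

```bash
python3 - <<'E'
from h import *
x,y=.465,.0035
jaws.move_gripper(0.0,50)
for z in(.0748,.0740,.0733,.0726,.0719):
    hit=bot.line_to([x,y,z],.02,contact_N=25); bot.sleep(.15); f=np.mean([get_ft_force() for _ in range(5)],0); print(hit,get_ee_pos().round(5),f.round(2),get_t())
    if f[2]>20: break
E
```

```text
False [0.4652  0.00347 0.07494] [-1.16  0.16  6.29] 18.0417
False [0.4653  0.00351 0.07448] [-0.86  0.41 11.67] 18.4417
False [0.46538 0.00353 0.07435] [-4.22  0.56 21.98] 18.8417
```

```bash
python3 - <<'E'
from h import *
cv2.imwrite("pics/s5.png",cv2.resize(imaging.grab_frame("scene")[140:330,200:480],None,fx=2.8,fy=2.8,interpolation=cv2.INTER_CUBIC))
bot.sleep(.4); print(get_ee_pos().round(5),np.mean([get_ft_force() for _ in range(5)],0),get_grip_force(),get_opening()*88)
E
```

```text
[0.46538 0.00354 0.07433] [-4.23999721 -0.03913428 23.35407618] 50.03209412097931 11.598366646541953
```

View pics/s5.png

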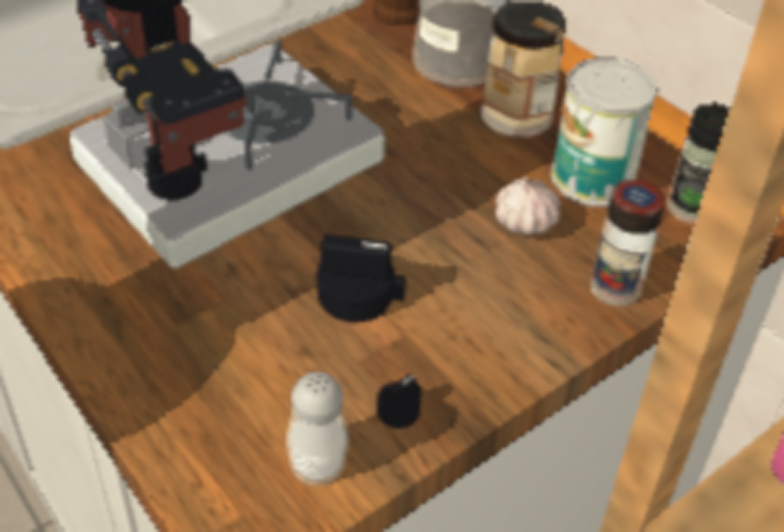

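The gripper holds the knob down on the spindle at crop (175,180), and the lock hood stands to its left at (125,135). The salt shaker (317,428), garlic (527,207) and spice jar (630,245) are upright where they stood.

```bash
python3 -c "
from workcell import *
print(close_job(),get_t())"
```

```text
the job is handed in; nothing more can be done
the job is handed in; nothing more can be done
```

The lock was slid to its left end stop, and the middle-sized knob is on the spindle, still gripped and pressed to its stop at about 23 N; the bystanders were not touched, and the job was handed in at about 19 s.

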